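# Close the drill jig on a thumb screw and lock its cam lever

### The arm

A 6-joint arm with a two-finger parallel gripper is mounted at the origin on the work surface. World frame = base frame: x ahead of the robot, y to its left, z up, the work surface at z = 0. Lengths are in mm, angles in degrees, forces in N, time in s.
With the tool pointing down it reaches from about 300 to 850 mm from the base axis. Payload 4.2 kg.
Tool frame: the origin (TCP) lies midway between the tips of the shut fingers; the grasp point (between the pads) lies 19 mm behind it (env.grip_depth is the distance from the TCP to the grasp point, in mm); z points along the fingers, y is the line along which they close (so a half turn about z gives the same grasp; the last joint's range is limited). The gripper opens to 91 mm and grips with 3 to 60 N. Pads are 32 mm wide; open, the fingers measure 118 mm over their backs; the gripper's body (76 mm by 178 mm) begins 60 mm behind the grasp point.
Start: joints at [68.01, 18.312, 89.639, -0, 72.044, -1.146], TCP at [204.604, 537.383, 213.976] pointing down, gripper open.
Joint ranges: [-177.97, 177.97], [-48.28, 115.42], [12.27, 149.76], [-77.06, 257.06], [2.81, 150.46], [-146.56, 146.56]. Speed limits (degrees/s): [147.25, 147.25, 180, 180, 180, 180].

### API

Orientations are given as [roll, pitch, yaw] about the fixed x, y, z axes, in that order (R = Rz(yaw) Ry(pitch) Rx(roll)).
In Python, from workcell import env, eyes gives the robot as it stands.
- The arm moves only by the tool send_rows, never from a script. Its argument "motion" is a list of rows, each a list of 7 numbers: the shift along the world's x, y, z normalised to -1 to 1, where 1 is 0.5 m, then the turn, a rotation vector about the world's x, y, z normalised to -1 to 1, where 1 is 60 degrees, then the opening, from -1 (shut) to 1 (fully open). A call has 1 to 20 rows; each row is the pose to reach, as a shift and turn from the pose commanded when the call began; what a row does not reach only later rows make up. A row lasts 1/8 s, in which the tool goes at most 62.5 mm and 10.7 degrees, less where a joint would pass 70% of its speed; a pose out of reach is approached as far as the arm can. A call with a number of a shift or a turn outside -1 to 1 is refused whole. A call with a gripper value outside its range is refused whole. The fingers move at their own pace and stop on an object; "squeeze" is the grip in N (left out, the last holds). Time passes only in rows, so rows that repeat a pose let the fingers close. It gives the time, the measured TCP pose, the force, the opening and the grip force at its end, in the units of the state.
- env.state(): the state, without advancing time (a new reading comes with each control period).
- eyes.grab_frame(name): name is "scene" or "top" or "wrist"; returns a dict with "pixels" (384x512x3 uint8, red, green, blue), "depth" (384x512 float32, mm along the optical axis (not along the pixel's ray), 0 where there is no reading), "fx", "fy", "cx", "cy" (pixels), "R" (3x3) and "t" (3): a world point X has camera coordinates R X + t; the wrist camera has in their place "T_tool_cam" (4x4, takes a point from camera to tool coordinates, whose origin is the TCP and whose axes are the flange's). Camera axes: x right, y down, z forward; pixel columns grow to the right and rows downward; lengths in mm; the calibration is good to about 2 mm. A picture is of the moment at which its call begins: read the wrist's pose just before it.
- env.job_done(): hands the job in; it is judged then, once.
The state is a dict: "time_s": time; "qpos": joint angles; "qvel": joint speeds; "effort": joint torques, N m; "ee_pos": TCP position; "ee_rot": TCP orientation; "force": force on the tool from outside, world axes, zero at the start; "torque": the same for the moment, N m; "gripper_width": finger opening in mm; "gripper_force": force on a finger pad.
Only numpy, scipy, OpenCV 4.12 (cv2) and the standard library are available. Lean on these libraries where they do the work, as an engineer would, in place of code of your own. Each camera call takes 0.05 s, during which the arm holds its last target. There are 200 camera calls.

### The job

A thumb screw is loaded in the drill jig on the bench. Gently close the jig's hinged leaf down flat over it, then swing the lever round over its cam until it drops fully into the low notch so that its nose holds the leaf shut. Do not slam the leaf or force the lever against its stop pin, and leave the screw and everything else where it is.

Things in the scene. Friction and masses are not known exactly. Their poses are not given: they have to be found in the camera images.
- jig: drill jig bolted to the bench: dark steel base 110 (x) x 250 (y) x 15 mm; origin at the centre of its underside, z up. Along its y: hinge lugs at y +105 mm (tops at 65), nest block at +40 holding the screw, rest for the leaf's end at -18, lever pivot at -50. On the +x and -y sides of the pivot a curved steel cam, 50 to 66 mm out, with a notch and an upright stop pin (to 84 mm) at its end
- leaf (a joint): angle of the leaf (rad): 0 closed on its rest, grows as it opens; starts 1.1 to 1.55 (almost upright). The hinge axis lies along the jig's x; the leaf reaches from it to the jig's -y. The hinge is stiff (0.30 N m): the leaf stays wherever it is left and must be pushed all the way down
- leaf_hinge (a point): middle of the leaf's hinge axis: jig (0, 105, 55) mm
- leaf_end (a point): middle of the leaf's free end, on its outer face (the top face when closed, 60 mm above the bench), 139 mm from the hinge axis. The leaf is an aluminium plate 56 mm wide (jig x), 10 mm thick, its middle plane through the hinge axis, with a flat steel bushing on the outer face 65 mm from the hinge. Open, that face looks to the jig's +y
- loaded_screw: black thumb screw sitting head up in the nest under the leaf (head 26 mm across, 11 mm thick, 35 to 46 mm above the bench; stud in the nest's hole); origin under its head; must stay seated
- pivot (a point): foot of the lever's vertical pivot axis: jig (0, -50, 0) mm
- lever_turn (a joint): angle of the lever about its pivot (rad), growing clockwise seen from above: at 0 the handle points along the jig's +x, at 1.57 along its -y (straight away from the leaf). Starts 0 to 0.2. The cam is slotted and set differently each time: the climb (over 0.48 rad) starts at 0.35 to 0.9, the drop comes at 1.0 to 1.5, and the bar meets the hard stop pin 0.1 rad after the drop begins: feel or look for them
- lever_lift (a joint): height of the lever (m) from its starting level: 0 at the start, about +0.007 on top of the cam, -0.003 when fully down in the notch. A spring presses it down (about 22 N at the start, 29 N on top); pushing it up the cam takes about 7 N at the grip, and it drops by itself
- lever_arm: the lever: steel bar 14 mm wide, 10 mm thick, underside 64 mm above the bench at the start, out to 110 mm from the pivot; on the other side of the pivot a nose 26 mm long that swings over the leaf's end and, in the notch, lies 1 mm above the closed leaf. A pin under the bar, 58 mm out, rides on the cam. Origin on the pivot axis, at the bench at the start; x points along the handle
- grip (a point): centre of the lever's grip: an upright round black handle 23 mm across, 50 mm high, 110 mm from the pivot; from 74 to 124 mm above the bench at the start (99 mm at this point). It can be pushed sideways or taken from above
- screw_a: a finished thumb screw standing on its head on the bench just in front of the jig (head 26 mm across, 11 mm thick; stud 8 mm thick, standing up to 29 mm); origin centre of its underside; leave alone
- screw_b: another thumb screw like screw_a, beside it; leave alone
- glue: white glue bottle, 44 mm across, 105 mm high; origin centre of its underside; leave alone
- brush: small brush lying on the bench, 160 mm long; leave alone
- driver: screwdriver lying on the bench, 180 mm long; leave alone
- tub: closed white plastic tub, 100 mm across, 75 mm high; origin centre of its underside; leave alone
- drill_vee: small dark steel vee block, 60 x 45 x 40 mm; origin centre of its underside; leave alone

How it is judged (in metres and radians):
On the way, in this order (a step that is already met when the one before it is completed fails the run):
1. the leaf is closed flat on its rest (within 0.03 rad) while the lever is still low on the near side of the cam (value of joint leaf below 0.03 rad and value of joint lever_turn below 0.9 rad and value of joint lever_lift below 0.003 m), for 0.2 s.
2. the lever rides up on the cam (at least 5 mm) with the leaf still closed (value of joint lever_lift above 0.005 m and value of joint leaf below 0.04 rad), for 0.05 s.
At the end, for the whole second after the job is handed in: The leaf lies closed (within 0.03 rad), the lever has passed the cam (turned more than 0.95 rad) and lies fully down in the notch (at least 1.5 mm below its starting level; full depth is 3 mm), at rest; the thumb screw is still seated in the nest (head underside within 3 mm of the nest's top) (value of joint leaf below 0.03 rad and value of joint lever_turn above 0.95 rad and value of joint lever_lift below -0.0015 m and velocity of joint lever_turn between -0.05 and 0.05 rad/s and z of loaded_screw in the frame of jig below 0.038 m); the robot touches nothing.
It fails at once if the lever is forced on the jig: more than 70 N between lever and jig (the stop pin feels about twice the push at the grip) (contact force between lever_arm and jig above 70 N).
It fails at once if the leaf is slammed: closing faster than 2 rad/s in its last 0.3 rad (value of joint leaf below 0.3 rad and velocity of joint leaf below -2 rad/s).
It fails at once if the leaf is pressed with more than 60 N (contact force between leaf and anything else above 60 N).
It fails at once if the loaded screw is knocked out of its nest (moved 6 mm) (distance of loaded_screw from where it was at the start of the episode above 0.006 m).
It fails at once if something else on the bench is moved more than 20 mm (distance of any of screw_a, screw_b, glue, brush, driver, tub, drill_vee from where it was at the start of the episode above 0.02 m).
It also fails if it takes over 56 s, if anything falls off the work surface, if the arm or the gripper's body presses on something with over 40 N, if the wrist force passes 120 N, or if a joint passes its speed limit or range.

## Working session

There is one attempt and no reset: what is moved stays moved. The work goes in short steps, Python scripts to look and compute and a tool call to move; the robot and the scene stay as the last step left them, time stands still between calls to the robot, and variables do not carry over. Pictures are saved under pics/ and viewed, at most 10 in all, crops included, and the job is handed in when it is done.

Besides the shell and the picture viewer there is one more tool, called after "Emit:" in YAML: its name, and indented under it one key for each argument. send_rows: Moves the arm, as the interface text tells. Its arguments: {"type":"object","properties":{"motion":{"type":"array"},"squeeze":{"type":"number"}},"required":["motion"]}

```bash
mkdir -p pics; ls
cat > h.py <<'E'
import numpy as np, cv2
from workcell import env, eyes
def world(f,u,v,z=None):
    d=f["depth"][int(v),int(u)] if z is None else None
    r=np.array([(u-f["cx"])/f["fx"],(v-f["cy"])/f["fy"],1.0])
    R=np.array(f["R"]);t=np.array(f["t"])
    if z is None: return R.T@(r*d-t)
    o=-R.T@t; w=R.T@r
    return o+w*(z-o[2])/w[2]
def cloud(f):
    d=f["depth"];v,u=np.mgrid[:d.shape[0],:d.shape[1]]
    P=np.stack([(u-f["cx"])/f["fx"]*d,(v-f["cy"])/f["fy"]*d,d],-1)
    return (P-np.array(f["t"]))@np.array(f["R"])
E
python3 - <<'E'
from h import *
import pickle
fs={n:eyes.grab_frame(n) for n in("scene","top")}
pickle.dump(fs,open("f0.pkl","wb"))
im=np.vstack([fs[n]["pixels"] for n in fs])[:,:,::-1]
a=[fs[n]["pixels"][:,:,::-1] for n in fs]
cv2.imwrite("pics/a.png",a[0]);cv2.imwrite("pics/b.png",a[1])
print(env.state())
E
```

```text
pics
{'time_s': 0.1, 'qpos': array([ 6.80107124e+01,  1.83481461e+01,  8.96990669e+01,  2.27462925e-04,
        7.20443069e+01, -1.14624033e+00]), 'qvel': array([ 0.0799902 , -0.10315665, -0.26033189, -0.0111978 , -0.01312678,
       -0.12301334]), 'effort': array([-2.53257826e-05, -4.13335741e+01, -2.32513368e+01,  7.27229216e-02,
        4.21804469e-02, -3.92898744e-05]), 'ee_pos': array([204.42255842, 536.95254346, 213.20503952]), 'ee_rot': array([-1.79908503e+02, -2.04702216e-03,  1.59156881e+02]), 'force': array([0.03078949, 0.00787559, 0.24430968]), 'torque': array([0.05175641, 0.02968766, 0.0139284 ]), 'gripper_force': 0.0, 'gripper_width': 91.15302956806022}
```

View pics/a.png

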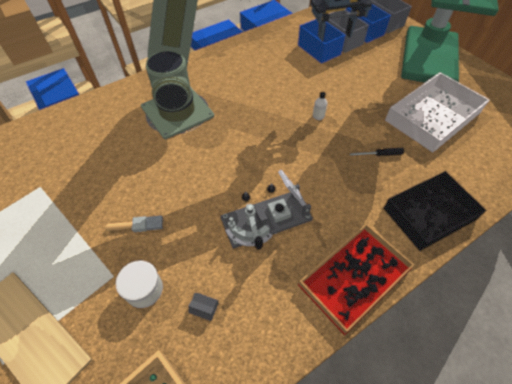

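View pics/b.png

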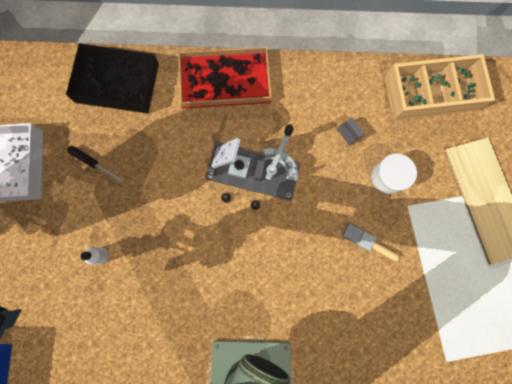

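The scene view shows the jig near (265,220), with its leaf standing up at (292,188) and the lever grip at (258,242). In the top view the jig is near (253,170), the leaf at (225,153), the grip at (289,130), and the two screws at (226,198) and (256,205).

Run:
```python
from h import *
import pickle
fs=pickle.load(open("f0.pkl","rb"))
a=cv2.resize(fs["top"]["pixels"][110:220,190:320,::-1],None,fx=4.5,fy=4.5,interpolation=2)
cv2.imwrite("pics/c.png",a)
f=fs["top"]
C=cloud(f)
for (u,v) in [(289,130),(226,198),(256,205),(225,153),(240,143),(250,185),(300,140)]:
    print(u,v,C[v,u].round(1))
# base top: height 15 pts
S=C[120:215,195:310]
hsv=cv2.cvtColor(f["pixels"],cv2.COLOR_RGB2HSV)
m=(C[...,2]>10)&(C[...,2]<21); m[:120]=0;m[215:]=0;m[:,:195]=0;m[:,312:]=0
P=C[m][:,:2]; print(len(P)); r=cv2.minAreaRect(P.astype(np.float32)); print(r, cv2.boxPoints(r))
m2=(C[...,2]>70);m2[:115]=0;m2[215:]=0;m2[:,:195]=0;m2[:,312:]=0
for q in np.argwhere(m2)[::12]: print(q, C[q[0],q[1]].round(0), end=';')
```

```text
289 130 [644.5 -80.3 122.8]
226 198 [479.6  80.4  21.8]
256 205 [461.4  -2.7  29.6]
225 153 [575.2  80.2 133.3]
240 143 [646.5  47.8  -1.1]
250 185 [519.6  15.2  14.9]
300 140 [ 660.2 -126.6    1.7]
1990
((546.670654296875, 11.393661499023438), (251.3762969970703, 179.11810302734375), 79.17973327636719) [[ 435.1086    -95.247055]
 [ 611.0422   -128.87267 ]
 [ 658.23267   118.03438 ]
 [ 482.29913   151.65999 ]]
[115 207] [326.  18. 976.];[125 290] [658. -83. 123.];[127 285] [656. -71. 114.];[128 288] [650. -78. 122.];[129 290] [647. -83. 124.];[130 292] [646. -88. 119.];[131 292] [647. -90. 110.];[133 285] [645. -73.  98.];[134 290] [642. -86. 100.];[136 286] [646. -78.  73.];[138 283] [641. -70.  71.];[139 240] [598.  43. 178.];[140 237] [594.  50. 181.];[141 233] [596.  60. 165.];[142 228] [606.  74. 128.];[142 281] [629. -65.  71.];[143 232] [592.  62. 163.];[143 285] [625. -75.  76.];[144 233] [588.  59. 169.];[145 223] [606.  89. 102.];[145 235] [581.  54. 183.];[146 222] [605.  92.  94.];[146 234] [579.  56. 180.];[147 221] [604.  95.  90.];[147 233] [578.  59. 175.];[148 219] [
[... 642 characters left out ...]
216] [574. 107.  81.];[159 228] [551.  70. 165.];[160 215] [573. 111.  73.];[160 227] [550.  73. 160.];[160 277] [578. -55.  72.];[161 225] [551.  78. 148.];[161 275] [575. -49.  73.];[162 223] [551.  84. 137.];[162 276] [572. -52.  74.];[163 223] [549.  84. 133.];[164 214] [561. 112.  75.];[164 262] [326.  18. 976.];[165 219] [553.  97.  98.];[166 215] [556. 110.  74.];[166 275] [554. -47. 102.];[167 276] [557. -52.  82.];[169 268] [551. -31.  80.];[170 270] [543. -35. 100.];[171 270] [543. -36.  91.];[172 268] [543. -31.  80.];[172 295] [ 544. -101.   85.];[173 294] [541. -99.  85.];[175 269] [536. -34.  72.];[177 268] [530. -31.  75.];[187 195] [326.  18. 976.];[211 199] [326.  18. 976.];
```

View pics/c.png

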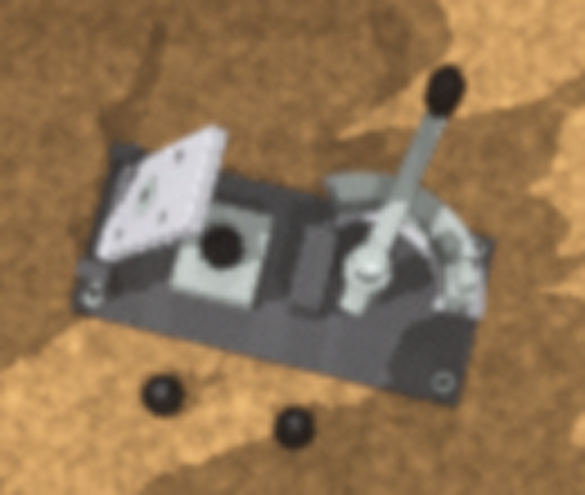

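The crop shows the base corners at (75,312), (458,405), (493,240) and (112,145). The leaf is at upper left, the pivot at (368,268), the grip at (445,90), the notch and stop at about (465,285), and the two screws below.

Run:
```python
from h import *
import pickle
f=pickle.load(open("f0.pkl","rb"))["top"]
w=lambda x,y,z:world(f,190+x/4.5-.4,110+y/4.5-.4,z)
c=[w(*p,15) for p in [(75,312),(458,405),(493,240),(112,145)]]
print(np.round(c,1)); cen=np.mean(c,0)
d=(c[0]+c[3]-c[1]-c[2])[:2]; yaw=np.arctan2(d[1],d[0])-np.pi/2
print("cen",cen,"yaw",np.degrees(yaw),"len",np.linalg.norm(d)/2,np.linalg.norm(c[0]-c[3]),np.linalg.norm(c[1]-c[2]))
R=np.array([[np.cos(yaw),-np.sin(yaw)],[np.sin(yaw),np.cos(yaw)]])
J=lambda p:R.T@(np.array(p)[:2]-cen[:2])
print("pivot",J(w(368,268,80)),"grip",J(w(445,85,124)),"screw",J(w(222,245,46)))
g=J(w(445,85,124))-np.array([0,-50]);print("turn",-np.degrees(np.arctan2(g[1],g[0])),np.linalg.norm(g))
print("stop/pin",J(w(465,285,84)))
C=cloud(f);m=(C[...,2]>75)&(C[...,2]<250);m[:120]=0;m[170:]=0;m[:,:205]=0;m[:,246:]=0
P=C[m];Q=(P[:,:2]-cen[:2])@R; k=(abs(Q[:,0])<24)
A=np.polyfit(P[k,2],Q[k,1],1);print("leaf y(z)",A,"angle",np.degrees(np.arctan2(1,-A[0])),P[k,2].max(),Q[k,0].min(),Q[k,0].max())
for n,p in dict(hinge=(0,105),end=(0,-34),pivot=(0,-50),sa=None).items() if 0 else [('hinge',(0,105)),('end',(0,-34)),('piv',(0,-50))]: print(n,R@np.array(p)+cen[:2])
```

```text
[[ 533.2  138.4   15. ]
 [ 481.6 -101.2   15. ]
 [ 587.6 -122.5   15. ]
 [ 642.4  120.3   15. ]]
cen [561.18315367   8.74856958  15.        ] yaw -12.43023301977115 len 246.99640476585992 110.66484239995712 108.16811525606225
pivot [  0.21329122 -49.57985781] grip [103.66542243 -66.77570632] screw [ 1.19259432 39.70592129]
turn 9.192229123192943 105.01401873135534
stop/pin [   3.15177799 -106.73374179]
leaf y(z) [ -0.52383765 141.90145076] angle 62.35275992509845 184.61416757276254 -23.862866469223437 23.763768565548762
hinge [583.78447231 111.28724714]
end [553.86463144 -24.45443077]
piv [550.42062098 -40.07937211]
```

The jig is at (561, 9) with yaw −12.4°. The sizes and the pivot and screw positions agree with the data. The leaf is at about 62° and the lever at about 9°. I'll go in behind the leaf with shut fingers.

Emit:
send_rows:
  motion:
    - [0.08, -0.09, 0.05, 0, 0, 0.02, -1]
    - [0.16, -0.18, 0.05, 0, 0, 0.05, -1]
    - [0.24, -0.27, 0.05, 0, 0, 0.07, -1]
    - [0.32, -0.36, 0.05, 0, 0, 0.1, -1]
    - [0.4, -0.45, 0.05, 0, 0, 0.14, -1]
    - [0.48, -0.54, 0.05, 0, 0, 0.14, -1]
    - [0.56, -0.63, 0.05, 0, 0, 0.14, -1]
    - [0.64, -0.72, 0.05, 0, 0, 0.14, -1]
    - [0.71, -0.8, 0.05, 0, 0, 0.14, -1]
    - [0.7584, -0.8522, 0.04, 0, 0, 0.14, -1]
    - [0.7584, -0.8522, 0.03, 0, 0, 0.14, -1]
    - [0.7584, -0.8522, 0.03, 0, 0, 0.14, -1]
    - [0.7584, -0.8522, 0.03, 0, 0, 0.14, -1]
  squeeze: 20

```text
time_s: 1.72
ee_pos: [583.1, 112.2, 229.1]
ee_rot: [180.0, -0.0, 167.6]
force: [0.4, 0.9, -0.5]
gripper_width: 0.5
gripper_force: 0.0
```

Run:
```python
from h import *
s=env.state();print(s["time_s"],s["ee_pos"],s["ee_rot"],s["gripper_width"])
r=110;c0=None
def P(t,r=110):
    y=105-r*np.cos(t)+5*np.sin(t)+13.5; z=55+r*np.sin(t)+5*np.cos(t)
    return np.array([561.2+.2153*y,8.75+.9766*y,z])
st=np.array([204.604+379.2,537.383-426.1,213.976+15])
for t in [1.09,1.0,.9,.8,.7,.6,.5,.4,.3,.2,.15,.1,.05,0]: p=P(t);print(t,p.round(1),((p-st)/500).round(3))
cv2.imwrite("pics/d.png",eyes.grab_frame("wrist")["pixels"][:,:,::-1])
```

```text
1.725 [583.12366127 112.23535011 229.13458276] [ 1.79985146e+02 -1.53857051e-02  1.67634302e+02] 0.5120632562559408
1.09 [576.7  79.1 154.8] [-0.014 -0.064 -0.148]
1.0 [574.8  70.5 150.3] [-0.018 -0.081 -0.157]
0.9 [572.8  61.5 144.3] [-0.022 -0.1   -0.169]
0.8 [571.   53.1 137.4] [-0.026 -0.116 -0.183]
0.7 [569.3  45.5 129.7] [-0.029 -0.132 -0.199]
0.6 [567.8  38.6 121.2] [-0.032 -0.145 -0.215]
0.5 [566.4  32.5 112.1] [-0.035 -0.157 -0.234]
0.4 [565.3  27.4 102.4] [-0.037 -0.168 -0.253]
0.3 [564.4  23.3  92.3] [-0.039 -0.176 -0.273]
0.2 [563.7  20.2  81.8] [-0.04  -0.182 -0.294]
0.15 [563.5  19.   76.4] [-0.041 -0.185 -0.305]
0.1 [563.3  18.1  71. ] [-0.041 -0.186 -0.316]
0.05 [563.1  17.4  65.5] [-0.041 -0.188 -0.327]
0 [563.   17.1  60. ] [-0.042 -0.188 -0.338]
```

Emit:
send_rows:
  motion:
    - [-0.003, -0.018, -0.06, 0, 0, 0, -1]
    - [-0.003, -0.018, -0.12, 0, 0, 0, -1]
    - [-0.004, -0.018, -0.148, 0, 0, 0, -1]
    - [-0.01, -0.045, -0.148, 0, 0, 0, -1]
    - [-0.014, -0.064, -0.148, 0, 0, 0, -1]
    - [-0.018, -0.081, -0.157, 0, 0, 0, -1]
    - [-0.022, -0.1, -0.169, 0, 0, 0, -1]
    - [-0.026, -0.116, -0.183, 0, 0, 0, -1]
    - [-0.029, -0.132, -0.199, 0, 0, 0, -1]
    - [-0.032, -0.145, -0.215, 0, 0, 0, -1]
    - [-0.035, -0.157, -0.234, 0, 0, 0, -1]
    - [-0.037, -0.168, -0.253, 0, 0, 0, -1]
    - [-0.038, -0.172, -0.263, 0, 0, 0, -1]
    - [-0.039, -0.176, -0.273, 0, 0, 0, -1]

```text
time_s: 3.52
ee_pos: [563.8, 23.2, 91.9]
ee_rot: [-180.0, -0.1, 167.6]
force: [-0.2, -1.0, 2.5]
gripper_width: 0.1
gripper_force: 0.8
```

Run:
```python
from h import *
s=env.state();print(s["ee_pos"],s["force"])
f=eyes.grab_frame("scene")
cv2.imwrite("pics/e.png",cv2.resize(f["pixels"][150:270,190:340,::-1],None,fx=5,fy=5,interpolation=2))
```

```text
[563.83896408  23.15926899  91.92392892] [-0.20465327 -1.00788194  2.5052681 ]
```

View pics/e.png

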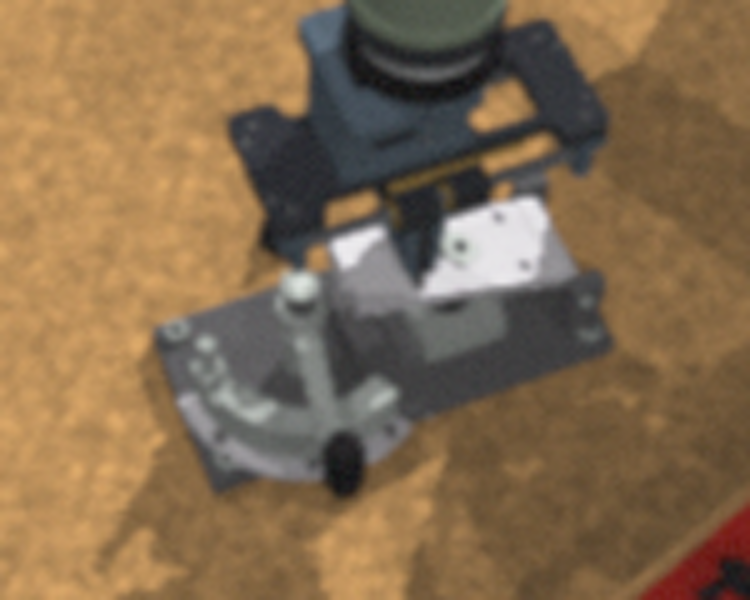

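The fingers are on the leaf at (430,245), which is about 0.3 rad open, and the lever hasn't moved. Next is the slow final close.

Emit:
send_rows:
  motion:
    - [-0.001, -0.004, -0.011, 0, 0, 0, -1]
    - [-0.001, -0.006, -0.021, 0, 0, 0, -1]
    - [-0.002, -0.009, -0.032, 0, 0, 0, -1]
    - [-0.002, -0.01, -0.043, 0, 0, 0, -1]
    - [-0.002, -0.012, -0.054, 0, 0, 0, -1]
    - [-0.003, -0.012, -0.06, 0, 0, 0, -1]
    - [-0.003, -0.012, -0.062, 0, 0, 0, -1]
    - [-0.003, -0.012, -0.0635, 0, 0, 0, -1]
    - [-0.003, -0.012, -0.0635, 0, 0, 0, -1]

```text
time_s: 4.7
ee_pos: [562.9, 17.3, 60.7]
ee_rot: [180.0, 0.0, 167.5]
force: [0.3, -0.4, 0.0]
gripper_width: 0.6
gripper_force: 0.2
```

Emit:
send_rows:
  motion:
    - [0, 0, -0.001, 0, 0, 0, -1]
    - [0, 0, -0.002, 0, 0, 0, -1]
    - [0, 0, -0.003, 0, 0, 0, -1]
    - [0, 0, -0.003, 0, 0, 0, -1]

```text
time_s: 5.2
ee_pos: [562.9, 17.3, 60.2]
ee_rot: [180.0, 0.0, 167.6]
force: [-1.6, -0.7, 7.9]
gripper_width: 0.4
gripper_force: 3.7
```

Emit:
send_rows:
  motion:
    - [0, 0, -0.001, 0, 0, 0, -1]
    - [0, 0, -0.002, 0, 0, 0, -1]
    - [0, 0, -0.002, 0, 0, 0, -1]

```text
time_s: 5.58
ee_pos: [562.9, 17.3, 60.2]
ee_rot: [180.0, 0.1, 167.6]
force: [-3.5, -0.8, 13.1]
gripper_width: 0.7
gripper_force: 6.6
```

The leaf is shut solid on its rest. I'll lift off and go round to the near side of the grip, checking that the leaf stays down.

Emit:
send_rows:
  motion:
    - [0, 0, 0.04, 0, 0, 0, -1]
    - [0, 0, 0.14, 0, 0, 0, -1]
    - [0.09, -0.03, 0.14, 0, 0, 0.1, -1]
    - [0.17, -0.06, 0.14, 0, 0, 0.19, -1]
    - [0.196, -0.068, 0.14, 0, 0, 0.19, -1]
    - [0.196, -0.068, 0.08, 0, 0, 0.19, -1]
    - [0.196, -0.068, 0.06, 0, 0, 0.19, -1]
    - [0.196, -0.068, 0.06, 0, 0, 0.19, -1]

```text
time_s: 6.58
ee_pos: [659.6, -16.3, 87.4]
ee_rot: [180.0, -0.2, 178.9]
force: [0.1, -1.1, 0.2]
gripper_width: 0.6
gripper_force: 0.0
```

```bash
cat >> h.py <<'E'
def J2W(p):
    c,s=.9766,-.2153
    return np.array([561.2+c*p[0]-s*p[1],8.75+s*p[0]+c*p[1]])
def W2J(P):
    c,s=.9766,-.2153;d=np.asarray(P)[...,:2]-[561.2,8.75]
    return np.stack([c*d[...,0]+s*d[...,1],-s*d[...,0]+c*d[...,1]],-1)
def push(phi):
    c,s=np.cos(phi),np.sin(phi)
    return J2W([110*c+25*s,-50-110*s+25*c])
E
python3 - <<'E'
from h import *
s=env.state();print(s["ee_pos"],s["force"])
f=eyes.grab_frame("top");C=cloud(f);Q=W2J(C)
m=(abs(Q[...,0])<20)&(Q[...,1]>-25)&(Q[...,1]<95)&(C[...,2]<90)&(C[...,2]>50)
print("leaf pts",m.sum(),np.polyfit(Q[m][:,1],C[m][:,2],1),np.median(C[m][:,2]))
fs=eyes.grab_frame("scene")
cv2.imwrite("pics/g.png",cv2.resize(fs["pixels"][150:270,190:340,::-1],None,fx=5,fy=5,interpolation=2))
b=push(-.2)
for p in np.arange(-.2,1.5,.1): print(round(p,2),((push(p)-b)/500).round(3),round(-np.degrees(p+.2)/60,3))
E
```

```text
[659.59985954 -16.33000496  87.41560048] [ 0.07439223 -1.05338052  0.20151803]
leaf pts 84 [-5.10195242e-02  6.49751974e+01] 60.5228789307448
-0.2 [0. 0.] -0.0
-0.1 [ 0.004 -0.022] -0.095
0.0 [ 0.005 -0.045] -0.191
0.1 [ 0.004 -0.067] -0.286
0.2 [ 0.001 -0.09 ] -0.382
0.3 [-0.005 -0.112] -0.477
0.4 [-0.012 -0.133] -0.573
0.5 [-0.022 -0.153] -0.668
0.6 [-0.034 -0.172] -0.764
0.7 [-0.047 -0.19 ] -0.859
0.8 [-0.063 -0.207] -0.955
0.9 [-0.079 -0.222] -1.05
1.0 [-0.098 -0.235] -1.146
1.1 [-0.117 -0.247] -1.241
1.2 [-0.138 -0.256] -1.337
1.3 [-0.159 -0.263] -1.432
1.4 [-0.181 -0.268] -1.528
```

View pics/g.png

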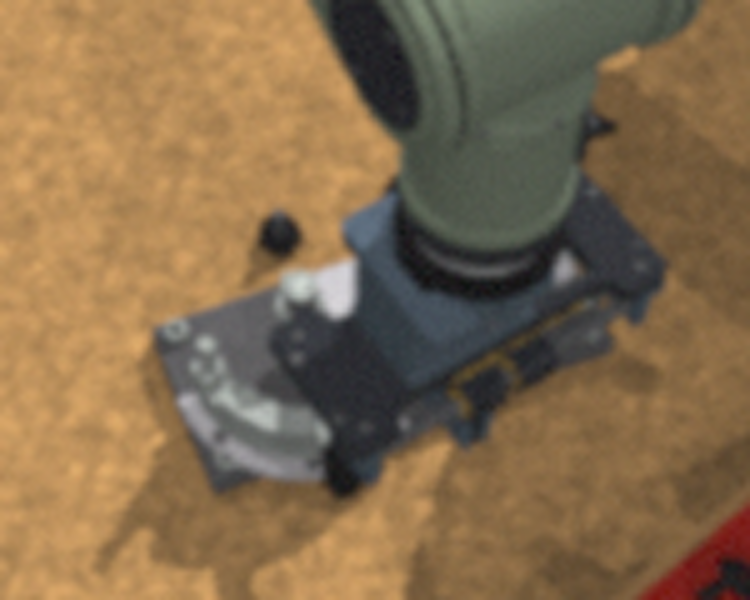

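The leaf lies flat at z≈60.5. The gripper is on the near side of the grip, which is at (340,470), and its body is above everything. I'll push in stages and watch the force.

Emit:
send_rows:
  motion:
    - [0.004, -0.022, 0, 0, 0, -0.095, -1]
    - [0.005, -0.045, 0, 0, 0, -0.19, -1]
    - [0.004, -0.067, 0, 0, 0, -0.286, -1]
    - [0.001, -0.09, 0, 0, 0, -0.382, -1]
    - [-0.002, -0.101, 0, 0, 0, -0.43, -1]
    - [-0.005, -0.112, 0, 0, 0, -0.477, -1]
    - [-0.005, -0.112, 0, 0, 0, -0.477, -1]

```text
time_s: 7.55
ee_pos: [659.4, -72.5, 89.7]
ee_rot: [179.9, 0.2, 150.3]
force: [3.4, 0.1, -0.1]
gripper_width: 0.7
gripper_force: 0.9
```

Run:
```python
from h import *
b=push(.3)
for p in np.arange(.3,1.5,.05): print(round(p,2),((push(p)-b)/500).round(4),round(-np.degrees(p-.3)/60,3))
```

```text
0.3 [0. 0.] -0.0
0.35 [-0.0035 -0.0107] -0.048
0.4 [-0.0076 -0.0212] -0.095
0.45 [-0.0122 -0.0315] -0.143
0.5 [-0.0173 -0.0416] -0.191
0.55 [-0.0229 -0.0514] -0.239
0.6 [-0.0289 -0.0609] -0.286
0.65 [-0.0355 -0.0701] -0.334
0.7 [-0.0425 -0.079 ] -0.382
0.75 [-0.0499 -0.0874] -0.43
0.8 [-0.0577 -0.0956] -0.477
0.85 [-0.066  -0.1033] -0.525
0.9 [-0.0746 -0.1105] -0.573
0.95 [-0.0835 -0.1174] -0.621
1.0 [-0.0928 -0.1238] -0.668
1.05 [-0.1024 -0.1297] -0.716
1.1 [-0.1123 -0.1351] -0.764
1.15 [-0.1225 -0.1401] -0.812
1.2 [-0.1329 -0.1445] -0.859
1.25 [-0.1434 -0.1484] -0.907
1.3 [-0.1542 -0.1517] -0.955
1.35 [-0.1651 -0.1545] -1.003
1.4 [-0.1762 -0.1568] -1.05
1.45 [-0.1873 -0.1585] -1.098
```

Emit:
send_rows:
  motion:
    - [-0.0035, -0.0107, 0, 0, 0, -0.048, -1]
    - [-0.0076, -0.0212, 0, 0, 0, -0.095, -1]
    - [-0.0122, -0.0315, 0, 0, 0, -0.143, -1]
    - [-0.0173, -0.0416, 0, 0, 0, -0.191, -1]
    - [-0.0229, -0.0514, 0, 0, 0, -0.239, -1]
    - [-0.0289, -0.0609, 0, 0, 0, -0.286, -1]
    - [-0.0355, -0.0701, 0, 0, 0, -0.334, -1]
    - [-0.0355, -0.0701, 0, 0, 0, -0.334, -1]

```text
time_s: 8.55
ee_pos: [643.3, -106.9, 90.9]
ee_rot: [179.7, 0.3, 130.3]
force: [4.1, 3.0, 3.8]
gripper_width: 0.5
gripper_force: 2.3
```

Run:
```python
from h import *
f=eyes.grab_frame("top");cv2.imwrite("pics/k.png",np.hstack([cv2.resize(x["pixels"][y:y+100,u:u+110,::-1],None,fx=3.6,fy=4,interpolation=2) for x,y,u in((f,110,215),(eyes.grab_frame("scene"),170,200))]))
```

```text
(no output)
```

View pics/k.png

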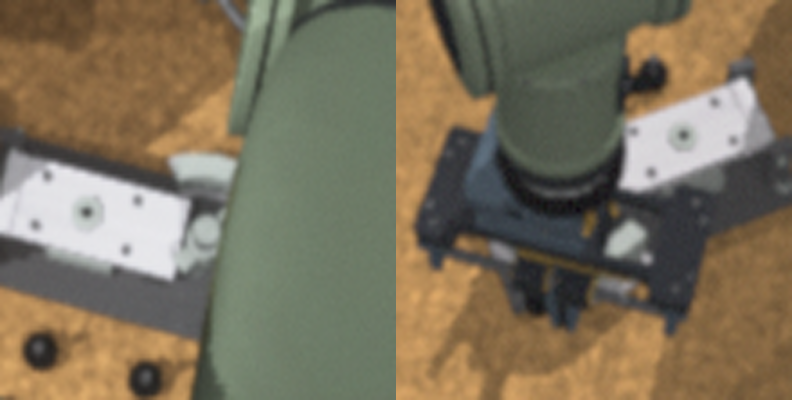

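The leaf is flat and the nose is swinging towards its end. Forces show the climb has begun.

Emit:
send_rows:
  motion:
    - [-0.007, -0.0089, 0, 0, 0, -0.048, -1]
    - [-0.0144, -0.0173, 0, 0, 0, -0.096, -1]
    - [-0.0222, -0.0255, 0, 0, 0, -0.143, -1]
    - [-0.0305, -0.0332, 0, 0, 0, -0.191, -1]
    - [-0.0391, -0.0404, 0, 0, 0, -0.239, -1]
    - [-0.0391, -0.0404, 0, 0, 0, -0.239, -1]

```text
time_s: 9.4
ee_pos: [626.9, -126.8, 92.6]
ee_rot: [179.2, 0.3, 115.9]
force: [8.3, 5.8, 9.4]
gripper_width: 0.8
gripper_force: 5.7
```

Emit:
send_rows:
  motion:
    - [-0.0044, -0.0035, 0, 0, 0, -0.024, -1]
    - [-0.0089, -0.0069, 0, 0, 0, -0.048, -1]
    - [-0.0135, -0.0101, 0, 0, 0, -0.072, -1]
    - [-0.0182, -0.0133, 0, 0, 0, -0.095, -1]
    - [-0.0182, -0.0133, 0, 0, 0, -0.095, -1]

```text
time_s: 10.02
ee_pos: [619.0, -133.7, 93.2]
ee_rot: [179.0, 0.4, 110.2]
force: [10.6, 5.6, 10.1]
gripper_width: 0.7
gripper_force: 6.6
```

Emit:
send_rows:
  motion:
    - [-0.0048, -0.003, 0, 0, 0, -0.024, -1]
    - [-0.0096, -0.0059, 0, 0, 0, -0.048, -1]
    - [-0.0096, -0.0059, 0, 0, 0, -0.048, -1]

```text
time_s: 10.4
ee_pos: [613.0, -137.7, 92.4]
ee_rot: [179.2, 0.3, 107.4]
force: [8.9, 3.0, 9.2]
gripper_width: 0.2
gripper_force: 4.9
```

Run:
```python
from h import *
f=eyes.grab_frame("wrist");s=env.state();print(s["force"])
cv2.imwrite("pics/m.png",f["pixels"][:,:,::-1])
```

```text
[8.51487182 2.61207951 7.60887778]
```

View pics/m.png

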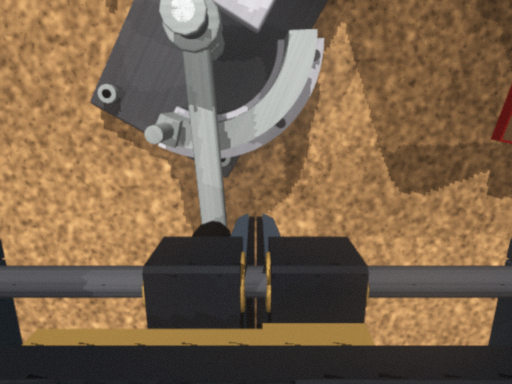

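The wrist view shows the bar high on the cam at (205,130) and the stop pin at (157,132). There's roughly 10 mm between them, so the drop is close. I'll use fine steps now.

Emit:
send_rows:
  motion:
    - [-0.005, -0.0027, 0, 0, 0, -0.024, -1]
    - [-0.0075, -0.004, 0, 0, 0, -0.036, -1]
    - [-0.0075, -0.004, 0, 0, 0, -0.036, -1]

```text
time_s: 10.82
ee_pos: [607.2, -140.4, 91.1]
ee_rot: [179.5, 0.3, 105.2]
force: [7.1, 0.8, 6.1]
gripper_width: 0.2
gripper_force: 3.4
```

Emit:
send_rows:
  motion:
    - [-0.0026, -0.0013, 0, 0, 0, -0.012, -1]
    - [-0.0052, -0.0025, 0, 0, 0, -0.024, -1]
    - [-0.0052, -0.0025, 0, 0, 0, -0.024, -1]

```text
time_s: 11.2
ee_pos: [603.2, -141.8, 90.2]
ee_rot: [179.7, 0.2, 103.8]
force: [5.6, -0.5, 3.9]
gripper_width: 0.2
gripper_force: 2.7
```

Emit:
send_rows:
  motion:
    - [-0.0026, -0.0012, 0, 0, 0, -0.012, -1]
    - [-0.0052, -0.0024, 0, 0, 0, -0.024, -1]
    - [-0.0052, -0.0024, 0, 0, 0, -0.024, -1]

```text
time_s: 11.58
ee_pos: [599.5, -142.8, 89.4]
ee_rot: [179.8, 0.1, 102.4]
force: [4.8, -0.9, 3.1]
gripper_width: 0.6
gripper_force: 2.3
```

Run:
```python
from h import *
f=eyes.grab_frame("wrist");s=env.state();print(s["force"],s["ee_pos"])
cv2.imwrite("pics/n.png",f["pixels"][:,:,::-1])
```

```text
[ 4.80141268 -2.1878478   3.22884775] [ 599.36879476 -142.68127103   89.20239161]
```

View pics/n.png

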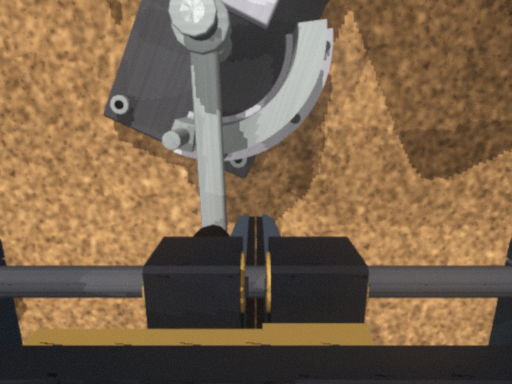

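The bar is now about 5 mm from the stop pin (185,135). I'll get its height from depth.

```bash
cat >> h.py <<'E'
from scipy.spatial.transform import Rotation as Ro
def wcloud():
    s=env.state();f=eyes.grab_frame("wrist");d=f["depth"];v,u=np.mgrid[:384,:512]
    P=np.stack([(u-f["cx"])/f["fx"]*d,(v-f["cy"])/f["fy"]*d,d,np.ones_like(d)],-1)@np.array(f["T_tool_cam"]).T
    return P[...,:3]@Ro.from_euler("xyz",s["ee_rot"],degrees=True).as_matrix().T+s["ee_pos"],f,s
def bar():
    C,f,s=wcloud()
    for v in (70,90,110,170):
        print(v,[tuple(C[v,u].round(0)) for u in (207,211)])
    i=C[70:215,140:300]; m=(i[...,2]>64)&(i[...,2]<90);q=W2J(i[m]);r=q-[0,-50]
    n=np.linalg.norm(r,axis=1);k=(n>22)&(n<95);turn=-np.arctan2(r[k,1],r[k,0])
    kk=(n>72)&(n<95)|(n>25)&(n<46); print("bar z",np.median(i[m][kk,2]),"turn",np.median(-np.arctan2(r[kk,1],r[kk,0])),kk.sum(), "leaf/base z", np.median(C[10:20,245:260,2]),np.median(C[95:100,150:160,2]),"F",s["force"])
E
python3 -c "
from h import *
bar()"
```

```text
70 [(np.float64(558.0), np.float64(-62.0), np.float64(80.0)), (np.float64(560.0), np.float64(-61.0), np.float64(80.0))]
90 [(np.float64(560.0), np.float64(-71.0), np.float64(81.0)), (np.float64(562.0), np.float64(-71.0), np.float64(80.0))]
110 [(np.float64(562.0), np.float64(-81.0), np.float64(80.0)), (np.float64(564.0), np.float64(-80.0), np.float64(80.0))]
170 [(np.float64(567.0), np.float64(-111.0), np.float64(81.0)), (np.float64(569.0), np.float64(-111.0), np.float64(80.0))]
bar z 79.99088466100206 turn 1.0850392907424675 2331 leaf/base z 59.54564501600032 15.007884552602825 F [ 4.80141268 -2.1878478   3.22884775]
```

It's still on top, with the bar's top at about 80.5 mm and the turn at about 1.085. I'll keep going in small steps.

Emit:
send_rows:
  motion:
    - [-0.0026, -0.0011, 0, 0, 0, -0.012, -1]
    - [-0.0042, -0.0018, 0, 0, 0, -0.019, -1]
    - [-0.0042, -0.0018, 0, 0, 0, -0.019, -1]

```text
time_s: 12.05
ee_pos: [594.6, -142.7, 87.4]
ee_rot: [-179.8, -0.1, 101.2]
force: [0.1, -0.0, -0.1]
gripper_width: 0.4
gripper_force: 0.0
```

```bash
python3 -c "
from h import *
bar()" | tail -1
```

```text
bar z 70.77622114554853 turn 1.165524606398367 2102 leaf/base z 59.490863886754184 14.89300114186198 F [ 0.14352791 -0.03319502 -0.06090147]
```

The lever has dropped fully: the bar's top is at 70.8 mm, the turn is 1.17, and the contact force is zero. I'll back away and lift clear.

Emit:
send_rows:
  motion:
    - [0.03, 0.005, 0, 0, 0, 0, -1]
    - [0.06, 0.01, 0.02, 0, 0, 0, -1]
    - [0.06, 0.01, 0.1, 0, 0, 0, -1]
    - [0.06, 0.01, 0.2, 0, 0, 0, -1]
    - [0.06, 0.01, 0.25, 0, 0, 0, -1]
    - [0.06, 0.01, 0.25, 0, 0, 0, -1]
    - [0.06, 0.01, 0.25, 0, 0, 0, -1]

```text
time_s: 12.98
ee_pos: [625.7, -137.6, 211.5]
ee_rot: [-179.9, -0.1, 101.2]
force: [-0.1, 0.4, -0.5]
gripper_width: 0.4
gripper_force: 0.0
```

Run:
```python
from h import *
C,f,s=wcloud();q=W2J(C)-[0,-50];n=np.linalg.norm(q,axis=-1);z=C[...,2]
m=(n>25)&(n<46)&(z>64)&(z<90)&(q[...,1]<-10);print("bar",m.sum(),np.median(z[m]),np.median(-np.arctan2(q[m][:,1],q[m][:,0])))
l=(abs(q[...,0])<24)&(q[...,1]>30)&(q[...,1]<90)&(z>50);print("leaf",l.sum(),np.median(z[l]),s["force"])
```

```text
bar 406 70.56721515460059 1.1402153839883251
leaf 1511 59.78758073393783 [-0.08935141  0.39797447 -0.46130919]
```

```bash
python3 -c "
from h import *
print(env.job_done())"
```

```text
the job is handed in; nothing more can be done
None
```

I handed the job in at about 13 s: the leaf is closed flat (its top measured about 60 mm above the bench), the lever is fully down in the notch at about 1.15 rad, and the arm is clear. The hand-in returned no verdict.

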